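# Connect an air outlet: push the riser home and snap its clip shut with pliers

## Task

Connect the air outlet on the bench: first press its upright riser tube straight down into the push-fit socket, past the drag of the seal, until it bottoms; then lift the red-handled clip pliers out of their tray by the joint, lay them flat on the bench, let go and take them again across both handles. With the pliers, squeeze the two lugs of the orange clip on the socket together until the clip clicks shut, touching the clip with nothing but the pliers and without crushing it. Finally lay the pliers flat on the bench again and leave the other things where they stand.

Things in the scene. Friction and masses are not known exactly. Their poses are not given: they have to be found in the camera images.
- air_block: Blue air outlet block on a steel foot 62 x 104 mm, fixed; gauge on its left, to y = 75 mm, 44 mm high. Origin on the bench on the axis of socket and riser; z up; the clip's lugs stick out towards its -x. A brass sleeve, 24 mm diameter, stands up to 78 mm height, with the blue collet ring of the push-fit in its mouth, round the riser.
- riser (a joint): How far the riser (12 mm tube) is pushed in, m: 0 drawn up, 0.026 bottomed, starts at 0 to 0.008; it slides only straight down and stays where left. The seal drags about 11 N all the way, then it stops hard at the bottom. A black mark round the tube reaches the collet ring when it is home.
- riser_top (a point): Centre of the flat top of the steel coupler on the riser's head, 22 mm diameter; 191 mm above the bench when drawn up, 165 mm when home. Press straight down on it, with closed fingers for example.
- clip_left (a joint): How far the left half of the orange snap clip is closed, rad; the right half moves as its mirror image. 0 open, 0.13 clicked shut. It springs back open until it passes the catch at about 0.085, then snaps home and stays. The click takes about 14 N on each lug near its tip; then it gives way.
- clip_lugs (a point): Middle between the clip's two lugs, 62 mm above the bench, 26 mm in front of the riser's axis. The lugs are upright plates, 12 mm high (z 56 to 68), 16 to 34 mm in front of the axis, side by side across air_block's y; over their outer sides 25 mm at the tips when open, 13 mm when shut. Bench and air in front of them are free. More than 45 N on a lug crushes the clip.
- clip_centre (a point): Centre of the clip's ring on the riser's axis, 62 mm above the bench; ring 33 mm outside diameter, hinge at the rear.
- pliers: Clip pliers, 173 mm long, about 0.15 kg, red handle sleeves, sprung open; lies in the tray, underside 3 mm over the bench. Origin on the underside below the joint pin; x to the jaw tips, z up. Open, it is symmetrical about x. Jaw tips at x = 55 mm, handle ends at x = -118 mm (78 mm wide there). 18 mm thick at joint and handles, jaws z 2 to 16 mm. Balances at x = -58 mm.
- pliers_joint (a point): Middle of the joint, 9 mm above the underside: a block 24 mm wide across the pliers and 24 mm long, the only place that fingers can grasp while the pliers lie in the tray (from above, across).
- pliers_grip (a point): Middle between the handles, 55 mm behind the joint, 9 mm above the underside. Handles 57 mm wide here over their outer sides when open. Squeezing them here closes the jaws: 6 N to begin, 12 N at 34 mm (jaws parallel, 14 mm apart, as the shut clip), end 27 mm. Carry them squeezed only to 51 to 53 mm, so that the jaws stay open; the click takes 18 to 23 N in all. They spring open again.
- pliers_mouth (a point): Middle between the jaws, 50 mm ahead of the joint, 9 mm above the underside: bring it to the middle of the lugs. The jaws gape 37 mm at the tips and 32 mm at x = 43 mm when open; 31 mm at the tips when the handles are squeezed to 52 mm. Some 40 N on the handles would crush the clip.
- tray: Black fitted tool tray on a grey base, 21 mm high, fixed. Origin on the bench under the joint of the pliers, axes as the pliers'; reaches from x = -135 to 71 mm, y = -98 to 64 mm. Its pockets close round handles and jaws, flush with their tops; a channel 36 mm wide crosses it at the joint, 128 mm long in y, floor 3 mm up, for the fingers. A tyre lever and a cap in it are fixed.
- tub: Kraft-paper tub with dark lid, 65 mm diameter, 88 mm high; bystander, upright, origin under its centre.
- jar_a: Clear jar with pale lid, 48 mm diameter, 82 mm high; bystander, origin under its centre.
- jar_b: Clear jar with pale lid, 56 mm diameter, 76 mm high; bystander, origin under its centre.
- bottle: Pale squeeze bottle with dark nozzle, 47 mm diameter, 137 mm high; bystander, origin under its centre.
- tin: Green and white flat tin, 45 x 79 x 20 mm; bystander, origin under its centre.
Not all that is in view belongs to the job. Leave any green look-alike of the pliers alone.

How it is judged:
On the way, in this order (a step that is already met when the one before it is completed fails the run):
1. the riser is pushed down until it bottoms in the socket (value of joint riser above 0.0235 m), for 0.2 s.
2. the pliers lie flat on the bench, out of the tray, and are let go (height (world z) of pliers_joint below 0.0115 m and angle between pliers's own z axis and vertical below 0.08 rad and contact force between the fingers and pliers below 0.2 N), for 0.2 s.
3. the clip has clicked shut (value of joint riser above 0.0235 m and value of joint clip_left above 0.12 rad), for 0.2 s.
At the end, for the whole second after the job is handed in: The riser is bottomed (within 2.5 mm), the clip is shut (joint over 0.12 rad), and the pliers lie flat and at rest on the bench itself, not on the tray (joint middle under 11.5 mm, tilt under 0.08 rad), let go (all of step 3 and height (world z) of pliers_joint below 0.0115 m and angle between pliers's own z axis and vertical below 0.08 rad and linear speed of pliers below 0.02 m/s); the robot touches nothing.
It fails at once if the fingers or the arm touch the clip instead of the pliers (contact force between any of the fingers, the arm and clip_left above 1 N or contact force between any of the fingers, the arm and clip_right above 1 N).
It fails at once if the clip is crushed: over 45 N on a lug (contact force between pliers and clip_left above 45 N or contact force between pliers and clip_right above 45 N).
It fails at once if a bystander is moved by more than 3 cm (distance of any of tub, jar_a, jar_b, bottle, tin from where it was at the start of the episode above 0.03 m).
It also fails if it takes over 67 s, if anything falls off the work surface, if the arm or the gripper's body presses on something with over 40 N, if the wrist force passes 120 N, or if a joint passes its speed limit or range.

## Robot

A 6-joint arm with a two-finger parallel gripper is mounted at the origin on a cart in front of the work surface, level with it; the furniture and walls round the work are solid. World frame = base frame: x ahead of the robot, y to its left, z up, the work surface at z = 0. Lengths are in m, angles in rad, forces in N, time in s.
With the tool pointing down it reaches from about 0.275 to 1 m from the base axis. Payload 8.4 kg.
Tool frame: the origin (TCP) lies on the centre line of the jaws, within the pads' length; the fingertips stand robot.tips_ahead ahead of it and the grasp point (between the pads) lies 8 mm behind it (robot.tips_ahead is the distance from the TCP to the fingertips, in m); z points along the fingers, y is the line along which they close (so a half turn about z gives the same grasp; the last joint's range is limited). The gripper opens to 85 mm and grips with 20 to 120 N. Pads are 22 mm wide; open, the fingers measure 114 mm over their backs; the gripper's body (76 mm by 85 mm) begins 54 mm behind the grasp point. The pads swing forward as they close: fully open they stand 13 mm farther back than shut.
Start: joints at [-1.288, 0.353, 1.633, -0, 1.155, -0.002], TCP at [0.176, -0.6, 0.242] pointing down, gripper open.
Joint ranges: [-2.63, 2.63], [-0.92, 2.1], [0.06, 2.66], [-1.3, 4.44], [0, 2.69], [-3.02, 3.02]. Speed limits (rad/s): [2.22, 2.22, 2.79, 3.14, 3.14, 3.14].

## Interface

Orientations are given as a unit quaternion [x, y, z, w].
In Python, from workcell import monitor, vision, finish_job, robot gives the robot as it stands.
- The arm moves only by the tool creep_tool, called as name([rows], argument=value, ...), one row to a line, values as JSON. Schema: {"type":"object","properties":{"plan":{"type":"array","items":{"type":"array","items":{"type":"number"},"minItems":6,"maxItems":6},"minItems":1,"maxItems":20},"aperture":{"type":"number"},"clamp_n":{"type":"number"},"only":{"type":"string"},"quiet":{"type":"boolean"},"lines":{"type":"string"}},"required":["plan"],"additionalProperties":false}. plan is a list of rows, 1 to 20 of them, each of 6 numbers: dx, dy, dz in m, then a rotation vector rx, ry, rz in rad; each row is the pose to reach, as a shift and turn from the pose commanded when the call began, along the tool's axes at that moment; what a row does not reach only later rows make up. A row lasts 1/8 s, in which the tool goes at most 0.0625 m and 0.188 rad, less where a joint would pass 70% of its speed; a pose out of reach is approached as far as the arm can. aperture is the finger opening in m, set as the call begins (left out keeps the last). The fingers move at their own pace and stop on an object; clamp_n is the grip in N (left out, the last holds). Time passes only in rows, so rows that do not move let the fingers close. The tool returns the time, the measured TCP pose, the force, the opening and the grip force at its end. only (a regular expression) keeps the lines of the reply that match it, lines (a string "A,B") keeps lines A to B, and quiet returns only ok. Input that does not fit is refused with a message, and nothing moves.
- monitor.read_state(): the state, without advancing time (a new reading comes with each control period).
- vision.get_image(name): name is "scene" or "top"; returns a dict with "img" (480x640x3 uint8, red, green, blue), "camera_matrix" (3x3 intrinsics, pixels), "R" (3x3) and "t" (3): a world point X has camera coordinates R X + t. Camera axes: x right, y down, z forward; pixel columns grow to the right and rows downward; lengths in m; the calibration is good to about 2 mm. A picture is of the moment at which its call begins. There is no depth.
- finish_job(): hands the job in; it is judged then, once.
The state is a dict: "time": time; "q": joint angles; "joint_vel": joint speeds; "joint_torque": joint torques, N m; "tcp_pos": TCP position; "ee_rot": TCP orientation; "force": force on the tool from outside, world axes, zero at the start; "torque": the same for the moment, N m; "gripper_width": finger opening in m; "finger_force": force on a finger pad.
Only numpy, scipy, OpenCV 4.12 (cv2) and the standard library are available. Lean on these libraries where they do the work, as an engineer would, in place of code of your own. Each camera call takes 0.05 s, during which the arm holds its last target. There are 200 camera calls.

## Working session

There is one attempt and no reset: what is moved stays moved. The work goes in short steps, Python scripts to look and compute and a tool call to move; the robot and the scene stay as the last step left them, time stands still between calls to the robot, and variables do not carry over. Pictures are saved under pics/ and viewed, at most 10 in all, crops included, and the job is handed in when it is done.

```bash
ls; mkdir -p pics
```

Run:
```python
from workcell import monitor, vision, robot
import cv2, numpy as np
print(robot.tips_ahead)
s=monitor.read_state(); print(s['time'],s['tcp_pos'],s['ee_rot'],s['gripper_width'],s['force'])
for n in ('scene','top'):
    d=vision.get_image(n); cv2.imwrite(f'pics/{n}0.png',d['img'][:,:,::-1]); np.savez(f'{n}0.npz',**d)
    print(n,d['camera_matrix'].tolist(),(-d['R'].T@d['t']).round(3),d['R'].round(3).tolist())
```

```text
pics
0.011
0.0 [ 0.17549121 -0.59937612  0.24156679] [ 9.89875118e-01  1.41939362e-01 -9.38560781e-05 -6.77736196e-04] 0.08529020160850542 [-0.24547271 -0.1634466   0.1328196 ]
scene [[498.06790847729405, 0.0, 317.07484033851824], [0.0, 498.06790847729405, 238.47783308753296], [0.0, 0.0, 1.0]] [0.099 1.085 1.341] [[-0.912, -0.411, -0.018], [-0.279, 0.651, -0.706], [0.301, -0.639, -0.708]]
top [[489.17497473747636, 0.0, 325.2841732333525], [0.0, 489.17497473747636, 243.14226215572015], [0.0, 0.0, 1.0]] [ 0.459 -0.037  1.529] [[0.012, -1.0, -0.001], [-0.995, -0.011, -0.096], [0.096, 0.002, -0.995]]
```

View pics/scene0.png

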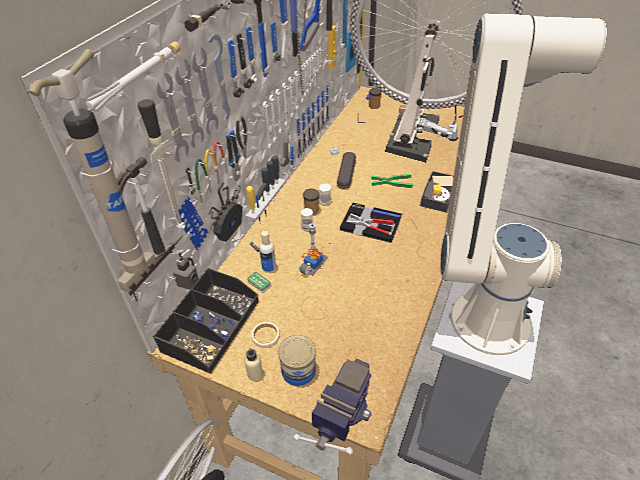

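View pics/top0.png

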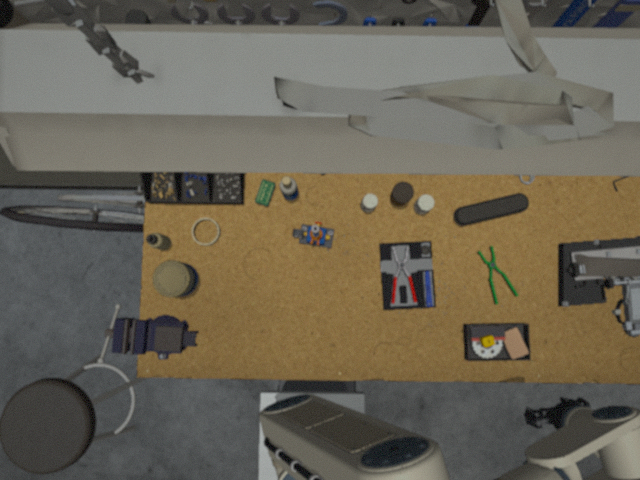

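Create h.py:
```python
import numpy as np, cv2
from workcell import vision, monitor
def ray(d,u,v):
    R,t,K=d['R'],d['t'],d['camera_matrix']; return -R.T@t, R.T@np.linalg.solve(K,[u,v,1.])
def onz(d,u,v,z):
    c,r=ray(d,u,v); return c+r*(z-c[2])/r[2]
def proj(d,X):
    p=d['camera_matrix']@(d['R']@np.asarray(X,float)+d['t']); return p[:2]/p[2]
def tri(d1,p1,d2,p2):
    c1,r1=ray(d1,*p1); c2,r2=ray(d2,*p2)
    s=np.linalg.lstsq(np.c_[r1,-r2],c2-c1,rcond=None)[0]
    a,b=c1+s[0]*r1,c2+s[1]*r2; return (a+b)/2,np.linalg.norm(a-b)
def crop(d,x0,y0,x1,y1,k,name):
    cv2.imwrite(name,cv2.resize(d['img'][y0:y1,x0:x1,::-1],None,fx=k,fy=k,interpolation=cv2.INTER_CUBIC))
```

Run:
```python
from h import *
s=dict(np.load('scene0.npz')); t=dict(np.load('top0.npz'))
crop(t,285,215,440,315,5,'pics/topc.png'); crop(s,290,195,415,285,6,'pics/scenec.png')
for n,u,v in (('block',316,235),('tray',407,275),('bottle',289,188),('jara',370,202),('tub',402,193),('jarb',425,203),('tin',264,192)):
    print(n,onz(t,u,v,0.05).round(3))
```

```text
block [ 0.626 -0.005  0.05 ]
tray [ 0.508 -0.282  0.05 ]
bottle [0.77  0.079 0.05 ]
jara [ 0.73  -0.169  0.05 ]
tub [ 0.759 -0.267  0.05 ]
jarb [ 0.728 -0.338  0.05 ]
tin [0.757 0.156 0.05 ]
```

View pics/topc.png

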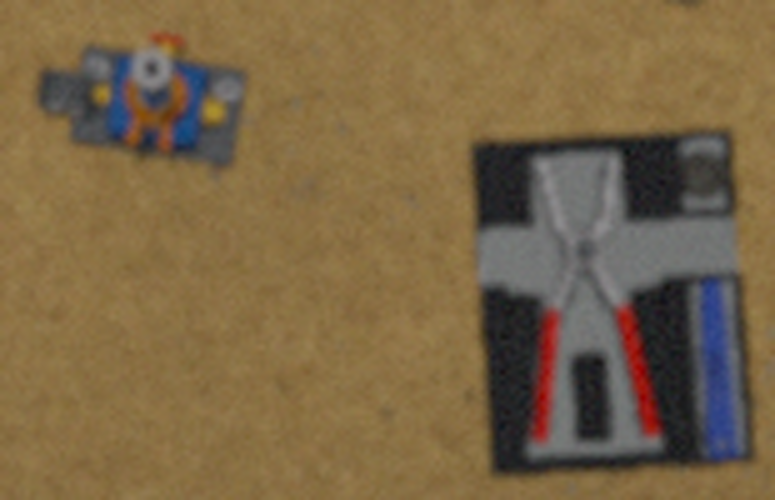

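View pics/scenec.png

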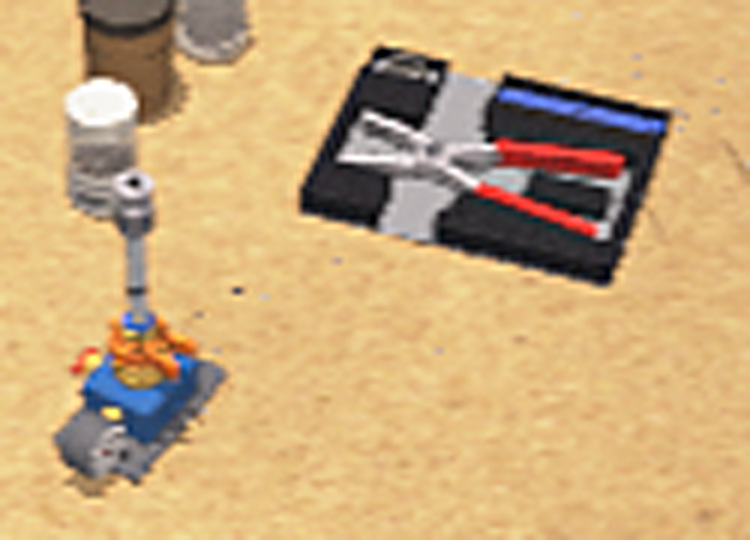

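Run:
```python
from h import *
s=dict(np.load('scene0.npz')); t=dict(np.load('top0.npz'))
T=lambda x,y:((x+.5)/5-.5+285,(y+.5)/5-.5+215); S=lambda x,y:((x+.5)/6-.5+290,(y+.5)/6-.5+195)
print('riser top',tri(t,T(152,68),s,S(133,185)))
print('pin',tri(t,T(586,248),s,S(435,158)), onz(t,*T(586,248),.021), onz(s,*S(435,158),.021))
def mask(d,box,f,n=2):
    x0,y0,x1,y1=box; a=cv2.cvtColor(cv2.resize(d['img'][y0:y1,x0:x1],None,fx=4,fy=4,interpolation=cv2.INTER_CUBIC),cv2.COLOR_RGB2HSV).astype(int)
    m=f(a[...,0],a[...,1],a[...,2]).astype(np.uint8); c=cv2.findContours(m,0,2)[0]
    c=sorted(c,key=cv2.contourArea)[::-1][:n]
    return [((q.reshape(-1,2)+.5)/4-.5+[x0,y0]).astype(np.float32) for q in c]
red=lambda h,S_,v:((h<8)|(h>172))&(S_>130)&(v>90)
for n,d,b in(('top',t,(380,262,425,312)),('scene',s,(360,205,400,240))):
    P=[]
    for c in mask(d,b,red):
        w=np.array([onz(d,*p,.019) for p in c]); r=cv2.minAreaRect((w[:,:2]*1000).astype(np.float32)); P.append(np.array(r[0])); print(n,'red',r)
    print(' mid',(P[0]+P[1])/2)
    ends=[]
nb=lambda h,S_,v:~((h>8)&(h<26)&(S_>70)&(v>90))
for b,z in (((285,215,345,255),.006),((372,235,442,315),.015)):
    c=mask(t,b,nb,1)[0]; w=np.array([onz(t,*p,z)[:2]*1000 for p in c],np.float32); r=cv2.minAreaRect(w); print('rect',r,cv2.boxPoints(r).round().tolist())
# hand foot corners, z~.008
f=[onz(t,*T(*p),.008)[:2].round(4) for p in ((85,48),(245,70),(235,165),(72,142))]; print('foot',f,'ctr',np.mean(f,0),'yaws',[np.arctan2(*(d:=b-a))for a,b in((f[1],f[0]),(f[2],f[3]))])
print('tray',[onz(t,*T(*p),.021)[:2].round(4).tolist() for p in((473,147),(732,133),(750,460),(493,472))])
print('lugtips',[onz(t,*T(*p),.066)[:2].round(4).tolist() for p in((132,143),(167,148))])
```

```text
riser top (array([ 0.63047521, -0.00493716,  0.18791364]), np.float64(0.0024401075747615907))
pin (array([ 0.54274056, -0.2718167 ,  0.01172264]), np.float64(0.001056105654999699)) [ 0.54172963 -0.2705426   0.021     ] [ 0.54014201 -0.2621865   0.021     ]
top red ((466.7884216308594, -302.6722412109375), (79.54720306396484, 11.27957820892334), 12.91886043548584)
top red ((462.91015625, -245.24391174316406), (9.939640045166016, 78.63980865478516), 84.47659301757812)
 mid [ 464.84928894 -273.95807648]
scene red ((468.2886047363281, -295.996337890625), (84.76709747314453, 27.451900482177734), 13.296639442443848)
scene red ((465.44586181640625, -245.86244201660156), (15.031105041503906, 82.58624267578125), 83.94120788574219)
 mid [ 466.86723328 -270.92938995]
rect ((633.14697265625, 6.553733825683594), (126.37332916259766, 66.22846984863281), 80.78242492675781) [[590.0, -51.0], [656.0, -61.0], [676.0, 64.0], [611.0, 74.0]]
rect ((508.8743896484375, -287.16259765625), (207.43080139160156, 163.45826721191406), 3.869155168533325) [[400.0, -213.0], [411.0, -376.0], [618.0, -362.0], [607.0, -199.0]]
foot [array([0.6643, 0.0411]), array([ 0.6516, -0.0593]), array([ 0.5917, -0.0537]), array([0.605 , 0.0483])] ctr [ 0.62815 -0.0059 ] yaws [np.float64(0.12582576196278977), np.float64(0.12966062425095298)]
tray [[0.6035, -0.2008], [0.6141, -0.3612], [0.4132, -0.3704], [0.404, -0.2132]]
lugtips [[0.5992, 0.009], [0.5965, -0.0121]]
```

Create d.py:
```python
import sys, numpy as np
from scipy.spatial.transform import Rotation as Ro
from workcell import monitor
def delta(p,yaw):
    s=monitor.read_state(); R=Ro.from_quat(s['ee_rot'])
    G=Ro.from_euler('z',yaw)*Ro.from_euler('x',np.pi)
    print('t',round(s['time'],2),'tcp',s['tcp_pos'].round(4),'yaw',np.arctan2(*R.as_matrix()[[1,0],0]).round(3),'F',np.round(s['force'],1),
     'row',(R.inv().apply(np.array(p)-s['tcp_pos'])).round(4).tolist(),(R.inv()*G).as_rotvec().round(3).tolist())
if __name__=='__main__': a=[float(x) for x in sys.argv[1:]]; delta(a[:3],a[3])
```

```bash
python3 d.py .630 -.005 .225 -.13
```

```text
t 0.1 tcp [ 0.1755 -0.5994  0.2416] yaw 0.285 F [-0.8  0.7  0.4] row [0.6032, -0.4428, 0.0172] [-0.001, 0.0, 0.415]
```

creep_tool([
  [0.6032, -0.4428, 0.0172, 0, 0, 0.415],
  [0.6032, -0.4428, 0.0172, 0, 0, 0.415],
  [0.6032, -0.4428, 0.0172, 0, 0, 0.415],
  [0.6032, -0.4428, 0.0172, 0, 0, 0.415],
  [0.6032, -0.4428, 0.0172, 0, 0, 0.415],
  [0.6032, -0.4428, 0.0172, 0, 0, 0.415],
  [0.6032, -0.4428, 0.0172, 0, 0, 0.415],
  [0.6032, -0.4428, 0.0172, 0, 0, 0.415],
  [0.6032, -0.4428, 0.0172, 0, 0, 0.415],
  [0.6032, -0.4428, 0.0172, 0, 0, 0.415],
  [0.6032, -0.4428, 0.0172, 0, 0, 0.415],
  [0.6032, -0.4428, 0.0172, 0, 0, 0.415],
  [0.6032, -0.4428, 0.0172, 0, 0, 0.415],
  [0.6032, -0.4428, 0.0172, 0, 0, 0.415],
  [0.6032, -0.4428, 0.0172, 0, 0, 0.415],
  [0.6032, -0.4428, 0.0172, 0, 0, 0.415],
], aperture=0, clamp_n=30)

```text
time: 2.1
tcp_pos: [0.6296, -0.0065, 0.2253]
ee_rot: [0.998, -0.066, 0.0, 0.0]
force: [0.0, -0.1, 0.2]
gripper_width: -0.0001
finger_force: 0.0
```

```bash
python3 d.py .630 -.005 .200 -.13
```

```text
t 2.1 tcp [ 0.6296 -0.0065  0.2253] yaw -0.132 F [ 0.  -0.1  0.2] row [0.0002, -0.0015, 0.0253] [0.0, -0.0, -0.002]
```

creep_tool([
  [0, -0.0015, 0.02, 0, 0, 0],
  [0, -0.0015, 0.026, 0, 0, 0],
  [0, -0.0015, 0.031, 0, 0, 0],
  [0, -0.0015, 0.036, 0, 0, 0],
  [0, -0.0015, 0.040, 0, 0, 0],
  [0, -0.0015, 0.044, 0, 0, 0],
  [0, -0.0015, 0.047, 0, 0, 0],
  [0, -0.0015, 0.047, 0, 0, 0],
])

```text
time: 3.1
tcp_pos: [0.6296, -0.0046, 0.179]
ee_rot: [0.998, -0.065, -0.0, 0.0]
force: [-4.5, -0.4, 6.0]
gripper_width: -0.0
finger_force: 3.1
```

creep_tool([
  [0, 0, 0.002, 0, 0, 0],
  [0, 0, 0.003, 0, 0, 0],
  [0, 0, 0.004, 0, 0, 0],
  [0, 0, 0.004, 0, 0, 0],
])

```text
time: 3.6
tcp_pos: [0.6297, -0.0046, 0.176]
ee_rot: [0.998, -0.065, -0.0, 0.0]
force: [-8.2, 0.9, 14.0]
gripper_width: -0.0002
finger_force: 7.4
```

creep_tool([
  [0, 0, 0.001, 0, 0, 0],
  [0, 0, 0.002, 0, 0, 0],
  [0, 0, 0.002, 0, 0, 0],
])

```text
time: 3.98
tcp_pos: [0.6298, -0.0046, 0.1759]
ee_rot: [0.998, -0.065, 0.0, 0.0]
force: [-13.3, -0.7, 30.0]
gripper_width: 0.0001
finger_force: 14.9
```

creep_tool([
  [0, 0, -0.03, 0, 0, 0],
  [0, 0, -0.06, 0, 0, 0],
])

```text
time: 4.22
tcp_pos: [0.6299, -0.0045, 0.2332]
ee_rot: [0.998, -0.065, -0.0, 0.0]
force: [-0.0, 0.0, 0.5]
gripper_width: 0.0
finger_force: 0.0
```

```bash
python3 d.py .541 -.269 .12 .055
```

```text
t 4.22 tcp [ 0.6299 -0.0045  0.2332] yaw -0.131 F [-0.   0.   0.5] row [-0.0536, 0.2739, 0.1132] [0.0, 0.0, -0.186]
```

creep_tool([
  [-0.0536, 0.2739, 0.01, 0, 0, -0.186],
  [-0.0536, 0.2739, 0.01, 0, 0, -0.186],
  [-0.0536, 0.2739, 0.113, 0, 0, -0.186],
  [-0.0536, 0.2739, 0.113, 0, 0, -0.186],
  [-0.0536, 0.2739, 0.113, 0, 0, -0.186],
  [-0.0536, 0.2739, 0.113, 0, 0, -0.186],
  [-0.0536, 0.2739, 0.113, 0, 0, -0.186],
  [-0.0536, 0.2739, 0.113, 0, 0, -0.186],
  [-0.0536, 0.2739, 0.113, 0, 0, -0.186],
], aperture=0.06)

```text
time: 5.35
tcp_pos: [0.5425, -0.2678, 0.1201]
ee_rot: [1.0, 0.029, 0.001, 0.0]
force: [0.2, 0.5, 0.2]
gripper_width: 0.0597
finger_force: 0.0
```

```bash
python3 d.py .541 -.269 .018 .055
```

Run:
```python
from h import *
s=vision.get_image('scene'); np.savez('scene1.npz',**s)
t=vision.get_image('top')
a=cv2.resize(s['img'][180:290,290:420],None,fx=4,fy=4,interpolation=2); b=cv2.resize(t['img'][215:325,370:450],None,fx=3,fy=4,interpolation=2)
cv2.imwrite('pics/c1.png',np.hstack([a,b])[:,:,::-1])
```

```text
t 5.35 tcp [ 0.5425 -0.2678  0.1201] yaw 0.057 F [0.2 0.5 0.2] row [-0.0018, 0.0011, 0.1021] [0.001, -0.001, 0.002]
```

View pics/c1.png

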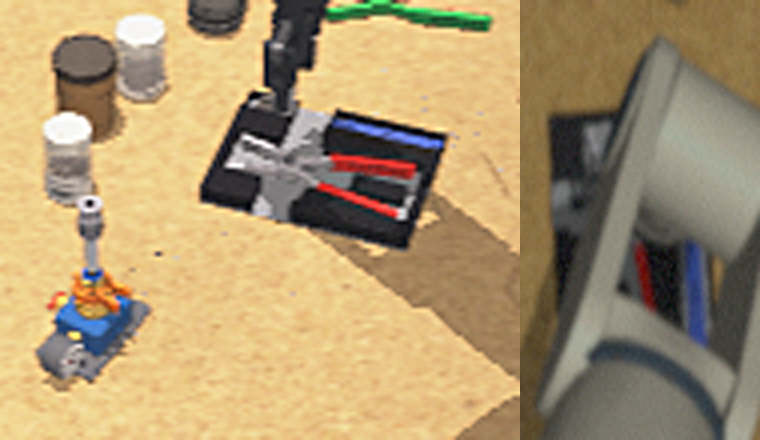

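creep_tool([
  [-0.0018, 0.0011, 0.04, 0, 0, 0],
  [-0.0018, 0.0011, 0.075, 0, 0, 0],
  [-0.0018, 0.0011, 0.09, 0, 0, 0],
  [-0.0018, 0.0011, 0.098, 0, 0, 0],
  [-0.0018, 0.0011, 0.102, 0, 0, 0],
  [-0.0018, 0.0011, 0.102, 0, 0, 0],
])

```text
time: 6.2
tcp_pos: [0.5403, -0.27, 0.0177]
ee_rot: [1.0, 0.028, 0.0, 0.0]
force: [-0.4, 0.2, 0.1]
gripper_width: 0.0598
finger_force: 0.0
```

Close on the joint.

creep_tool([
  [0, 0, 0, 0, 0, 0],
  [0, 0, 0, 0, 0, 0],
  [0, 0, 0, 0, 0, 0],
  [0, 0, 0, 0, 0, 0],
  [0, 0, 0, 0, 0, 0],
], aperture=0.015, clamp_n=60)

```text
time: 6.82
tcp_pos: [0.5404, -0.27, 0.0179]
ee_rot: [1.0, 0.028, 0.001, 0.0]
force: [-0.6, -0.2, 6.4]
gripper_width: 0.0225
finger_force: 54.7
```

creep_tool([
  [0, 0, -0.004, 0, 0, 0],
  [0, 0, -0.012, 0, 0, 0],
  [0, 0, -0.03, 0, 0, 0],
  [0, 0, -0.06, 0, 0, 0],
  [0, 0, -0.09, 0, 0, 0],
  [0, 0, -0.09, 0, 0, 0],
])

```text
time: 7.58
tcp_pos: [0.5416, -0.2706, 0.1105]
ee_rot: [1.0, 0.028, 0.002, 0.001]
force: [0.5, -0.3, -1.8]
gripper_width: 0.0225
finger_force: 54.5
```

```bash
python3 d.py .47 -.05 .06 -.13
```

Run:
```python
from h import *
s=vision.get_image('scene'); np.savez('scene2.npz',**s)
a=cv2.resize(s['img'][180:290,290:420],None,fx=5,fy=5,interpolation=2); cv2.imwrite('pics/c2.png',a[:,:,::-1])
```

```text
t 7.58 tcp [ 0.5416 -0.2706  0.1105] yaw 0.056 F [ 0.5 -0.3 -1.8] row [-0.0594, -0.2244, 0.0496] [0.002, -0.005, 0.186]
```

View pics/c2.png

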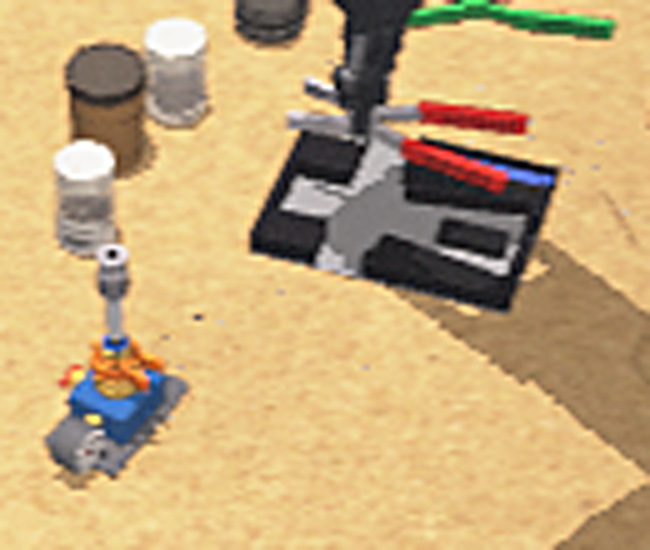

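creep_tool([
  [-0.0594, -0.2244, 0, 0.002, -0.005, 0.186],
  [-0.0594, -0.2244, 0, 0.002, -0.005, 0.186],
  [-0.0594, -0.2244, 0, 0.002, -0.005, 0.186],
  [-0.0594, -0.2244, 0.05, 0.002, -0.005, 0.186],
  [-0.0594, -0.2244, 0.05, 0.002, -0.005, 0.186],
  [-0.0594, -0.2244, 0.05, 0.002, -0.005, 0.186],
  [-0.0594, -0.2244, 0.05, 0.002, -0.005, 0.186],
])

```text
time: 8.5
tcp_pos: [0.4692, -0.0499, 0.0577]
ee_rot: [0.998, -0.065, -0.002, -0.001]
force: [0.3, -0.4, -1.4]
gripper_width: 0.0224
finger_force: 62.3
```

```bash
python3 d.py .47 -.05 .016 -.13
```

```text
t 8.5 tcp [ 0.4692 -0.0499  0.0577] yaw -0.131 F [ 0.3 -0.4 -1.4] row [0.001, 0.0001, 0.0416] [-0.001, 0.004, -0.001]
```

creep_tool([
  [0, 0, 0.02, -0.001, 0.004, 0],
  [0, 0, 0.033, -0.001, 0.004, 0],
  [0, 0, 0.038, -0.001, 0.004, 0],
  [0, 0, 0.041, -0.001, 0.004, 0],
  [0, 0, 0.042, -0.001, 0.004, 0],
  [0, 0, 0.042, -0.001, 0.004, 0],
])

```text
time: 9.25
tcp_pos: [0.468, -0.0489, 0.0153]
ee_rot: [0.998, -0.065, -0.0, -0.0]
force: [-0.8, -0.2, -1.3]
gripper_width: 0.0223
finger_force: 62.3
```

creep_tool([
  [0, 0, 0.001, 0, 0, 0],
  [0, 0, 0.002, 0, 0, 0],
  [0, 0, 0.002, 0, 0, 0],
])

```text
time: 9.62
tcp_pos: [0.4681, -0.0489, 0.0149]
ee_rot: [0.998, -0.065, -0.0, -0.0]
force: [-7.0, -0.0, 29.3]
gripper_width: 0.0226
finger_force: 65.9
```

creep_tool([
  [0, 0, -0.0015, 0, 0, 0],
  [0, 0, -0.0015, 0, 0, 0],
])

```text
time: 9.88
tcp_pos: [0.4682, -0.0489, 0.015]
ee_rot: [0.998, -0.065, -0.0, -0.0]
force: [-1.6, 0.5, 9.0]
gripper_width: 0.0222
finger_force: 63.5
```

creep_tool([
  [0, 0, 0, 0, 0, 0],
  [0, 0, 0, 0, 0, 0],
  [0, 0, 0, 0, 0, 0],
  [0, 0, 0, 0, 0, 0],
  [0, 0, -0.03, 0, 0, 0],
  [0, 0, -0.08, 0, 0, 0],
  [0, 0, -0.13, 0, 0, 0],
  [-0.06, 0.1, -0.17, 0, 0, 0],
  [-0.06, 0.1, -0.17, 0, 0, 0],
  [-0.06, 0.1, -0.17, 0, 0, 0],
], aperture=0.07)

```text
time: 11.12
tcp_pos: [0.3941, -0.1426, 0.1859]
ee_rot: [0.998, -0.067, 0.0, 0.0]
force: [0.6, -0.4, -0.1]
gripper_width: 0.0701
finger_force: 0.0
```

Run:
```python
from h import *
s=vision.get_image('scene'); np.savez('scene3.npz',**s);t=vision.get_image('top'); np.savez('top3.npz',**t)
a=cv2.resize(s['img'][195:305,310:410],None,fx=4,fy=4,interpolation=2); b=cv2.resize(t['img'][215:325,300:400],None,fx=4,fy=4,interpolation=2)
cv2.imwrite('pics/c3.png',np.hstack([a,b])[:,:,::-1])
```

```text
(no output)
```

View pics/c3.png

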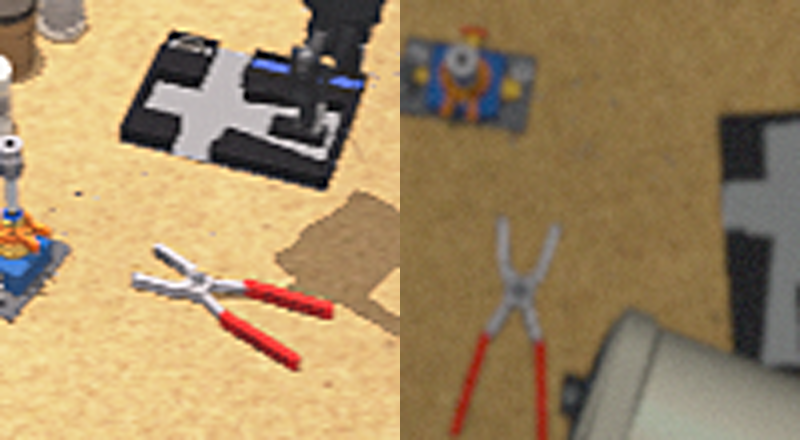

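Run:
```python
from h import *
s=dict(np.load('scene3.npz')); t=dict(np.load('top3.npz'))
T=lambda x,y:((x-400+.5)/4-.5+300,(y+.5)/4-.5+215); S=lambda x,y:((x+.5)/4-.5+310,(y+.5)/4-.5+195)
print('pin',onz(t,*T(519,291),.018),onz(s,*S(204,283),.018),tri(t,T(519,291),s,S(204,283)))
print('tips top',[onz(t,*T(*p),.014).round(4).tolist() for p in((502,218),(557,228))],'scene',[onz(s,*S(*p),.014).round(4).tolist() for p in((157,247),(134,279))])
print('ends top',[onz(t,*T(*p),.016).round(4).tolist() for p in((456,433),(543,440))],'scene',[onz(s,*S(*p),.014).round(4).tolist() for p in((332,313),(295,366))])
print('joins top',[onz(t,*T(*p),.017).round(4).tolist() for p in((486,335),(540,342))],'scene',[onz(s,*S(*p),.017).round(4).tolist() for p in((246,288),(223,316))])
c=np.array([.630,-.005]);
for y in(-.13,-.16): print('lugs pred px',proj(t,[.630-.034*np.cos(y),-.005-.034*np.sin(y),.066]))
# lug tip from orange in top
a=cv2.cvtColor(cv2.resize(t['img'][215:255,290:340],None,fx=8,fy=8,interpolation=2),cv2.COLOR_RGB2HSV).astype(int)
m=((a[...,0]>5)&(a[...,0]<17)&(a[...,1]>150)&(a[...,2]>120)).astype(np.uint8)
for q in sorted(cv2.findContours(m,0,2)[0],key=cv2.contourArea)[::-1][:4]:
    w=np.array([onz(t,*((p+.5)/8-.5+[290,215]),.066)[:2]*1000 for p in q.reshape(-1,2)]); print(len(w),w.mean(0),w[w[:,0].argsort()[:12]].round(1).tolist(),w.min(0),w.max(0))
```

```text
pin [ 0.46798619 -0.04802465  0.018     ] [ 0.46446943 -0.04655403  0.018     ] (array([ 0.4666192 , -0.04848565,  0.01523153]), np.float64(0.0029036968368916583))
tips top [[0.5241, -0.0343, 0.014], [0.5169, -0.0769, 0.014]] scene [[0.5201, -0.0741, 0.014], [0.5246, -0.0297, 0.014]]
ends top [[0.3593, -0.001, 0.016], [0.3548, -0.0676, 0.016]] scene [[0.3502, -0.0614, 0.014], [0.3604, 0.0084, 0.014]]
joins top [[0.434, -0.0231, 0.017], [0.4292, -0.0646, 0.017]] scene [[0.4285, -0.0566, 0.017], [0.4358, -0.0177, 0.017]]
lugs pred px [314.16342267 244.21553529]
lugs pred px [313.8281562  244.16283946]
72 [662.82380404 -11.01926831] [[657.2, -19.8], [657.5, -16.8], [657.9, -16.0], [657.9, -16.4], [658.3, -17.5], [658.3, -18.7], [658.6, -14.9], [658.6, -15.3], [658.9, -3.2], [658.9, -3.9], [659.0, -14.1], [659.0, -14.5]] [657.17725549 -22.03045486] [ 6.67005495e+02 -1.10846285e-01]
155 [615.09114594   5.14483624] [[600.0, 10.7], [600.0, 9.5], [600.4, 11.0], [600.4, 9.2], [600.4, 8.0], [601.1, 11.0], [601.5, 11.4], [601.6, 6.9], [601.9, 11.4], [601.9, 6.9], [602.3, 11.1], [602.3, 6.6]] [600.01457543  -5.32596633] [630.65369827  11.43401942]
40 [630.36504775 -18.72997855] [[621.9, -18.7], [621.9, -19.9], [622.3, -18.4], [622.7, -20.6], [623.8, -18.3], [624.2, -18.0], [624.9, -20.6], [625.3, -21.0], [626.0, -17.9], [626.4, -17.6], [627.2, -17.5], [627.6, -17.2]] [621.89219441 -21.30001217] [636.66220805 -15.94579274]
16 [600.28081324 -10.39927087] [[597.2, -9.3], [597.2, -11.2], [597.6, -8.9], [598.4, -12.3], [599.5, -12.3], [599.9, -11.9], [600.2, -8.9], [600.6, -8.5], [601.0, -8.5], [601.0, -11.9], [601.4, -11.5], [601.8, -9.2]] [597.22602902 -12.27847866] [602.52518547  -8.48830861]
```

```bash
python3 d.py .4135 -.0417 .06 -.13
```

```text
t 11.22 tcp [ 0.3955 -0.1407  0.1848] yaw -0.132 F [-0.   0.4  0. ] row [0.0048, -0.1004, 0.1249] [-0.001, 0.0, -0.002]
```

creep_tool([
  [0.005, -0.1, 0.04, 0, 0, 0],
  [0.005, -0.1, 0.08, 0, 0, 0],
  [0.005, -0.1, 0.125, 0, 0, 0],
  [0.005, -0.1, 0.125, 0, 0, 0],
  [0.005, -0.1, 0.125, 0, 0, 0],
  [0.005, -0.1, 0.125, 0, 0, 0],
], aperture=0.075)

```text
time: 11.98
tcp_pos: [0.4148, -0.0421, 0.0614]
ee_rot: [0.998, -0.065, 0.001, -0.0]
force: [-0.4, -0.2, 0.2]
gripper_width: 0.0751
finger_force: 0.0
```

```bash
python3 d.py .4135 -.0417 .0115 -.13
```

```text
t 11.97 tcp [ 0.4148 -0.0421  0.0614] yaw -0.131 F [-0.4 -0.2  0.2] row [-0.0015, -0.0002, 0.0499] [-0.001, -0.002, -0.001]
```

creep_tool([
  [-0.001, 0, 0.03, 0, 0, 0],
  [-0.001, 0, 0.042, 0, 0, 0],
  [-0.001, 0, 0.048, 0, 0, 0],
  [-0.001, 0, 0.05, 0, 0, 0],
  [-0.001, 0, 0.05, 0, 0, 0],
])

```text
time: 12.6
tcp_pos: [0.4126, -0.0417, 0.01]
ee_rot: [0.998, -0.065, -0.0, -0.0]
force: [0.2, -0.3, 0.1]
gripper_width: 0.075
finger_force: 0.0
```

creep_tool([
  [0, 0, 0, 0, 0, 0],
  [0, 0, 0, 0, 0, 0],
  [0, 0, 0, 0, 0, 0],
  [0, 0, 0, 0, 0, 0],
  [0, 0, 0, 0, 0, 0],
], aperture=0.052, clamp_n=20)

```text
time: 13.22
tcp_pos: [0.4129, -0.0417, 0.0106]
ee_rot: [0.998, -0.065, 0.0, -0.0]
force: [-1.1, -1.2, 14.1]
gripper_width: 0.0527
finger_force: 12.1
```

creep_tool([
  [0, 0, -0.002, 0, 0, 0],
  [0, 0, -0.006, 0, 0, 0],
  [0, 0, -0.015, 0, 0, 0],
  [0, 0, -0.03, 0, 0, 0],
  [0, 0, -0.05, 0, 0, 0],
  [0, 0, -0.055, 0, 0, 0],
  [0, 0, -0.055, 0, 0, 0],
])

```text
time: 14.1
tcp_pos: [0.4125, -0.0417, 0.0649]
ee_rot: [0.998, -0.065, -0.0, -0.0]
force: [0.5, 0.9, -1.2]
gripper_width: 0.0521
finger_force: 7.2
```

Run:
```python
from h import *
s=vision.get_image('scene'); np.savez('scene4.npz',**s);t=vision.get_image('top'); np.savez('top4.npz',**t)
a=cv2.resize(s['img'][195:305,310:410],None,fx=4,fy=4,interpolation=2); b=cv2.resize(t['img'][215:325,300:400],None,fx=4,fy=4,interpolation=2)
cv2.imwrite('pics/c4.png',np.hstack([a,b])[:,:,::-1])
```

```bash
python3 d.py .5 .012 .0645 -.13
```

```text
t 14.2 tcp [ 0.412  -0.0416  0.0643] yaw -0.13 F [-0.3 -0.3 -1.1] row [0.0803, -0.0646, -0.0003] [-0.001, 0.002, -0.0]
```

View pics/c4.png

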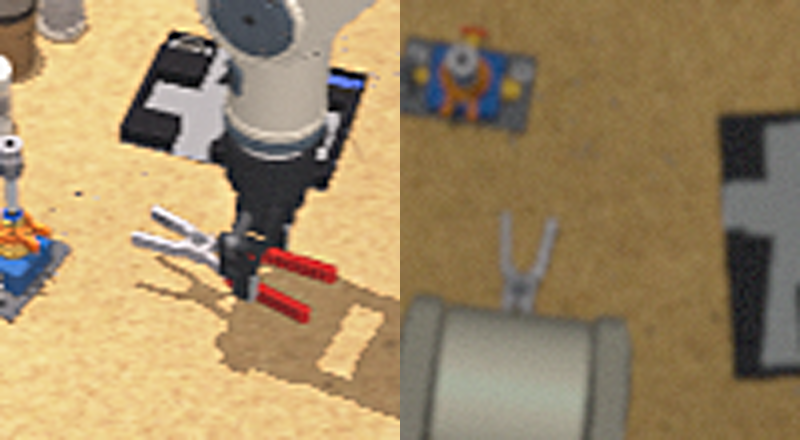

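Run:
```python
from h import *
s=dict(np.load('scene4.npz')); t=dict(np.load('top4.npz'))
T=lambda x,y:((x-400+.5)/4-.5+300,(y+.5)/4-.5+215); S=lambda x,y:((x+.5)/4-.5+310,(y+.5)/4-.5+195)
for n,a,b in(('L tip',(505,214),(134,239)),('R tip',(553,221),(155,212)),('pin',(520,283),(206,242)),('riser',(462,58),(11,143))):
    p,e=tri(t,T(*a),s,S(*b)); print(n,p.round(4),round(e,4),onz(t,*T(*a),.07).round(4))
```

```text
L tip [ 0.5266 -0.0361  0.059 ] 0.0029 [ 0.5247 -0.0366  0.07  ]
R tip [ 0.5214 -0.0723  0.0609] 0.0024 [ 0.5199 -0.0724  0.07  ]
pin [ 0.47   -0.0495  0.0666] 0.0076 [ 0.4736 -0.0483  0.07  ]
riser [ 0.6299 -0.0051  0.165 ] 0.0006 [ 0.6415 -0.003   0.07  ]
```

```bash
python3 d.py .4702 .0146 .066 -.13
```

```text
t 14.2 tcp [ 0.412  -0.0416  0.0643] yaw -0.13 F [-0.3 -0.3 -1.1] row [0.0504, -0.0633, -0.0018] [-0.001, 0.002, -0.0]
```

creep_tool([
  [0.013, -0.016, -0.002, 0, 0, 0],
  [0.035, -0.044, -0.002, 0, 0, 0],
  [0.0504, -0.0633, -0.002, 0, 0, 0],
  [0.0504, -0.0633, -0.002, 0, 0, 0],
  [0.0504, -0.0633, -0.002, 0, 0, 0],
])

```text
time: 14.82
tcp_pos: [0.4697, 0.0146, 0.0662]
ee_rot: [0.998, -0.065, -0.001, -0.0]
force: [-1.0, -0.7, -0.7]
gripper_width: 0.0522
finger_force: 7.2
```

Run:
```python
from h import *
s=vision.get_image('scene'); np.savez('scene5.npz',**s);t=vision.get_image('top'); np.savez('top5.npz',**t)
a=cv2.resize(s['img'][215:275,295:335],None,fx=9,fy=9,interpolation=2); b=cv2.resize(t['img'][215:275,295:343],None,fx=9,fy=9,interpolation=2)
cv2.imwrite('pics/c5.png',np.hstack([a,b])[:,:,::-1])
```

```bash
python3 d.py .498 .011 .066 -.13
```

```text
t 14.93 tcp [0.4696 0.0143 0.0664] yaw -0.13 F [-0.5  0.2 -1.5] row [0.0286, -0.0005, 0.0003] [-0.0, 0.002, -0.0]
```

View pics/c5.png

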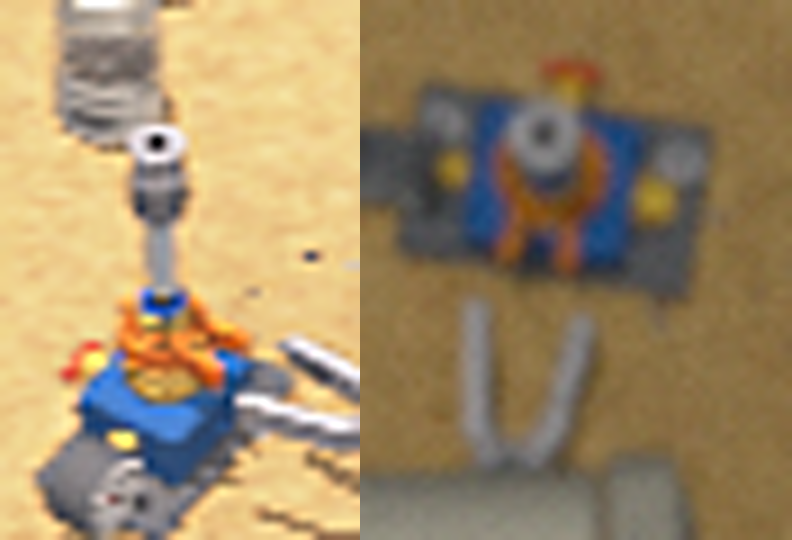

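Run:
```python
from h import *
s=dict(np.load('scene5.npz'))
c,sn=np.cos(-.13),np.sin(-.13)
W=lambda x,y,z:[.630+c*x-sn*y,-.005+sn*x+c*y,z]
for n,X in (('lugL bot/top',[(-.034,.0115,.056),(-.034,.0115,.068)]),('lugR',[(-.034,-.0115,.056),(-.034,-.0115,.068)]),('jawL',[(-.048,.018,.0565),(-.048,.018,.0705)]),('jawR',[(-.048,-.018,.0565),(-.048,-.018,.0705)]),('coupler',[(0,0,.165)])):
    print(n,[((proj(s,W(*x))-[295,215]+.5)*9-.5).round().tolist() for x in X])
```

```text
lugL bot/top [[226.0, 392.0], [225.0, 371.0]]
lugR [[256.0, 355.0], [256.0, 334.0]]
jawL [[248.0, 415.0], [247.0, 391.0]]
jawR [[295.0, 357.0], [295.0, 332.0]]
coupler [[161.0, 143.0]]
```

creep_tool([
  [0.007, 0, 0, 0, 0, 0],
  [0.014, 0, 0, 0, 0, 0],
  [0.021, 0, 0, 0, 0, 0],
  [0.026, 0, 0, 0, 0, 0],
  [0.0275, 0, 0, 0, 0, 0],
  [0.0275, 0, 0, 0, 0, 0],
])

```text
time: 15.68
tcp_pos: [0.4975, 0.0111, 0.0664]
ee_rot: [0.998, -0.065, -0.001, -0.0]
force: [-1.2, 0.8, -0.8]
gripper_width: 0.052
finger_force: 8.4
```

Free entry. Now squeeze in steps.

creep_tool([
  [0, 0, 0, 0, 0, 0],
  [0, 0, 0, 0, 0, 0],
], aperture=0.046, clamp_n=26)

```text
time: 15.92
tcp_pos: [0.4959, 0.0112, 0.0661]
ee_rot: [0.998, -0.065, -0.002, -0.0]
force: [-4.8, 2.5, -1.4]
gripper_width: 0.0466
finger_force: 14.7
```

creep_tool([
  [0, 0, 0, 0, 0, 0],
  [0, 0, 0, 0, 0, 0],
], aperture=0.042, clamp_n=26)

```text
time: 16.18
tcp_pos: [0.4947, 0.0113, 0.0658]
ee_rot: [0.998, -0.065, -0.003, -0.0]
force: [-7.8, 2.9, -0.8]
gripper_width: 0.0426
finger_force: 16.1
```

creep_tool([
  [0, 0, 0, 0, 0, 0],
  [0, 0, 0, 0, 0, 0],
], aperture=0.039, clamp_n=26)

```text
time: 16.42
tcp_pos: [0.4956, 0.0111, 0.066]
ee_rot: [0.998, -0.065, -0.003, -0.0]
force: [-5.2, 0.9, -1.3]
gripper_width: 0.0394
finger_force: 13.8
```

creep_tool([
  [0, 0, 0, 0, 0, 0],
  [0, 0, 0, 0, 0, 0],
], aperture=0.037, clamp_n=26)

```text
time: 16.68
tcp_pos: [0.4979, 0.011, 0.0667]
ee_rot: [0.998, -0.065, -0.0, -0.0]
force: [-1.5, 0.8, -1.0]
gripper_width: 0.0368
finger_force: 11.7
```

creep_tool([
  [0, 0, 0, 0, 0, 0],
  [0, 0, 0, 0, 0, 0],
], aperture=0.035, clamp_n=26)

```text
time: 16.92
tcp_pos: [0.4975, 0.0109, 0.0665]
ee_rot: [0.998, -0.065, -0.001, -0.0]
force: [-2.1, -1.6, -1.6]
gripper_width: 0.0354
finger_force: 15.1
```

creep_tool([
  [0, 0, 0, 0, 0, 0],
  [0, 0, 0, 0, 0, 0],
], aperture=0.0335, clamp_n=26)

```text
time: 17.18
tcp_pos: [0.497, 0.011, 0.0664]
ee_rot: [0.998, -0.065, -0.001, -0.0]
force: [-4.6, -0.9, -1.0]
gripper_width: 0.0338
finger_force: 17.5
```

creep_tool([
  [0, 0, 0, 0, 0, 0],
  [0, 0, 0, 0, 0, 0],
  [0, 0, 0, 0, 0, 0],
], aperture=0.052, clamp_n=20)

```text
time: 17.55
tcp_pos: [0.4985, 0.0111, 0.0668]
ee_rot: [0.998, -0.065, 0.0, -0.0]
force: [-0.6, 0.3, -1.5]
gripper_width: 0.0516
finger_force: 7.3
```

```bash
python3 d.py .47 .0146 .0665 -.13
```

```text
t 17.55 tcp [0.4985 0.0111 0.0668] yaw -0.13 F [-0.6  0.3 -1.5] row [-0.0287, 0.0002, 0.0003] [-0.001, -0.0, -0.0]
```

Back out and measure the lug gap by colour in the top view.

creep_tool([
  [-0.008, 0, 0, 0, 0, 0],
  [-0.02, 0, 0, 0, 0, 0],
  [-0.035, 0, 0, 0, 0, 0],
  [-0.06, 0, 0, 0, 0, 0],
  [-0.085, 0, 0, 0, 0, 0],
  [-0.085, 0, 0, 0, 0, 0],
])

```text
time: 18.3
tcp_pos: [0.4106, 0.0222, 0.0665]
ee_rot: [0.998, -0.065, -0.002, -0.0]
force: [-0.7, -0.0, -1.1]
gripper_width: 0.052
finger_force: 7.3
```

Run:
```python
from h import *
s=vision.get_image('scene'); np.savez('scene6.npz',**s);t=vision.get_image('top'); np.savez('top6.npz',**t)
a=cv2.resize(s['img'][215:275,295:343],None,fx=8,fy=9,interpolation=2); b=cv2.resize(t['img'][215:275,295:343],None,fx=8,fy=9,interpolation=2)
cv2.imwrite('pics/c6.png',np.hstack([a,b])[:,:,::-1])
```

```bash
python3 d.py .415 -.0417 .0665 -.13
```

```text
t 18.4 tcp [0.4138 0.0221 0.067 ] yaw -0.13 F [ 0.1 -0.2 -0.8] row [0.0094, 0.0631, 0.0004] [-0.001, -0.0, 0.0]
```

View pics/c6.png

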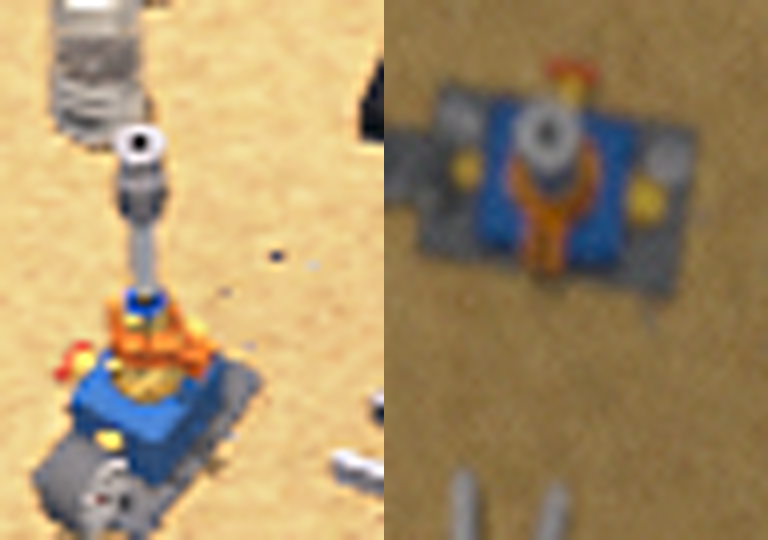

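The top view shows the two lugs now together at (545,245), so the clip is shut, and the jaws are clear of it at the bottom of the view. Next I lay the pliers down here on free bench.

creep_tool([
  [0, 0, 0.025, 0, 0, 0],
  [0, 0, 0.043, 0, 0, 0],
  [0, 0, 0.051, 0, 0, 0],
  [0, 0, 0.054, 0, 0, 0],
  [0, 0, 0.0555, 0, 0, 0],
  [0, 0, 0.0555, 0, 0, 0],
])

```text
time: 19.15
tcp_pos: [0.4139, 0.0221, 0.0115]
ee_rot: [0.998, -0.065, -0.0, -0.0]
force: [-0.5, 0.3, -0.8]
gripper_width: 0.0519
finger_force: 7.3
```

creep_tool([
  [0, 0, 0.0005, 0, 0, 0],
  [0, 0, 0.001, 0, 0, 0],
  [0, 0, 0.001, 0, 0, 0],
])

```text
time: 19.52
tcp_pos: [0.4138, 0.0221, 0.0106]
ee_rot: [0.998, -0.065, -0.0, -0.0]
force: [-0.7, 0.1, 5.2]
gripper_width: 0.052
finger_force: 7.3
```

creep_tool([
  [0, 0, 0, 0, 0, 0],
  [0, 0, 0, 0, 0, 0],
  [0, 0, 0, 0, 0, 0],
  [0, 0, 0, 0, 0, 0],
], aperture=0.075)

```text
time: 20.02
tcp_pos: [0.4134, 0.0221, 0.0102]
ee_rot: [0.998, -0.065, -0.001, -0.0]
force: [0.9, -0.8, -0.4]
gripper_width: 0.0749
finger_force: 0.0
```

creep_tool([
  [0, 0, -0.01, 0, 0, 0],
  [0, 0, -0.03, 0, 0, 0],
  [0, 0, -0.08, 0, 0, 0],
  [0, 0, -0.13, 0, 0, 0],
  [-0.03, 0.1, -0.17, 0, 0, 0],
  [-0.03, 0.15, -0.17, 0, 0, 0],
  [-0.03, 0.15, -0.17, 0, 0, 0],
  [-0.03, 0.15, -0.17, 0, 0, 0],
  [-0.03, 0.15, -0.17, 0, 0, 0],
])

```text
time: 21.15
tcp_pos: [0.3643, -0.1226, 0.1803]
ee_rot: [0.998, -0.065, -0.0, -0.0]
force: [0.4, 0.9, 0.3]
gripper_width: 0.0746
finger_force: 0.0
```

Run:
```python
from h import *
s=vision.get_image('scene');t=vision.get_image('top')
def red(d,b):
    x0,y0,x1,y1=b; a=cv2.cvtColor(d['img'][y0:y1,x0:x1],cv2.COLOR_RGB2HSV).astype(int)
    m=(((a[...,0]<8)|(a[...,0]>172))&(a[...,1]>130)&(a[...,2]>70)).astype(np.uint8)
    n,l,st,ct=cv2.connectedComponentsWithStats(m); return [(c+[x0,y0],q[4]) for c,q in zip(ct[1:],st[1:]) if q[4]>8]
for n,d,b in(('top',t,(280,265,350,340)),('scene',s,(310,235,400,330))):
    for c,ar in red(d,b): print(n,c.round(1),ar,onz(d,*c,.016).round(4))
print(proj(t,[.414,.022,.01]),proj(s,[.414,.022,.01]),monitor.read_state()['force'].round(2))
```

```text
top [296.2 310.4] 61 [0.3966 0.0528 0.016 ]
top [314.  313.1] 58 [ 0.389  -0.0018  0.016 ]
scene [375.7 282. ] 104 [0.3901 0.0032 0.016 ]
scene [368.3 292.9] 99 [0.3971 0.0584 0.016 ]
[306.44892314 304.71056356] [367.20237834 284.88435565] [0.7  0.02 0.23]
```

Both handles measure at the same place in both views at z ≈ 16 mm, so the pliers lie flat and are let go. The clip is shut and the riser is home, so I'm handing in.

```bash
python3 -c "
from workcell import finish_job
print(finish_job())"
```

```text
the job is handed in; nothing more can be done
None
```

I handed the job in at about 21 s, with the riser bottomed, the clip clicked shut with the pliers, and the pliers flat and released on the bench; `finish_job()` returned no verdict.

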